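# Swing a lever blank home in the drill jig and lock it with the cam clamp

### The arm

A 6-joint arm with a two-finger parallel gripper is mounted at the origin on a cart in front of the work surface, level with it; the furniture and walls round the work are solid. World frame = base frame: x ahead of the robot, y to its left, z up, the work surface at z = 0. Lengths are in mm, angles in rad, forces in N, time in s.
With the tool pointing down it reaches from about 350 to 775 mm from the base axis. Payload 7.3 kg.
Tool frame: the origin (TCP) lies at the very end of the fingers, on their centre line; the grasp point (between the pads) lies 19 mm behind it (bot.grip_point_offset is the distance from the TCP to the grasp point, in mm); z points along the fingers, y is the line along which they close (so a half turn about z gives the same grasp; the last joint's range is limited). The gripper opens to 92 mm and grips with 3 to 60 N. Pads are 19 mm wide; open, the fingers measure 130 mm over their backs; the gripper's body (75 mm by 190 mm) begins 47 mm behind the grasp point.
Start: joints at [1.115, 0.342, 1.524, -0, 1.275, -0.146], TCP at [160.041, 500.032, 226.741] pointing down, gripper open.
Joint ranges: [-2.53, 2.53], [-0.77, 2.02], [0.04, 2.7], [-1, 4.14], [0.28, 2.66], [-3.11, 3.11]. Speed limits (rad/s): [2.57, 2.57, 3.14, 3.14, 3.14, 3.14].

### API

Orientations are given as [roll, pitch, yaw] about the fixed x, y, z axes, in that order (R = Rz(yaw) Ry(pitch) Rx(roll)).
In Python, from plant import bot gives the robot as it stands. The module is installed in compiled form; this text tells all that it offers.
- The arm moves only by the shell command python3 -m jog 'ROWS' [OPENING]. ROWS is JSON, a list of rows, each a list of 6 numbers: the shift along the tool's x, y, z in mm, then the turn, a rotation vector about the tool's x, y, z in rad. In form: [[dx, dy, dz, rx, ry, rz], ...]. A call has 1 to 12 rows; each row shifts and turns the commanded pose from where the row before left it, along the tool's axes as they then stand; what a row does not reach is not made up. A row lasts 1/10 s, in which the tool goes at most 50 mm and 8.59 degrees, less where a joint would pass 70% of its speed; a pose out of reach is approached as far as the arm can. A call with a gripper value outside its range is refused whole. OPENING is the opening in per cent of the stroke, from 0 (shut) to 100 (fully open), set as the call begins (- or left out, the last holds). The fingers move at their own pace and stop on an object; the grip force is fixed at half the most. Time passes only in rows, so rows that do not move let the fingers close. It gives the time, the measured TCP pose, the force, the opening and the grip force at its end, in the units of the state.
- bot.get_obs(): the state, without advancing time (a new reading comes with each control period).
- bot.capture(name): name is "scene" or "top"; returns the picture (384x512x3 uint8, red, green, blue); there is no depth.
- bot.camera_model(name): a dict with "fx", "fy", "cx", "cy" (pixels), "position" and "orientation" of the camera in the world. Camera axes: x right, y down, z forward; pixel columns grow to the right and rows downward; lengths in mm; the calibration is good to about 2 mm. A picture is of the moment at which its call begins. camera_model takes no time and is no camera call.
- bot.close_job(): hands the job in; it is judged then, once.
Trained networks look in the newest picture that a camera, given by its name, has taken for a name from the list of things; names that differ only in an ending like _2 or _b are one class to them, and where a whole thing is asked for, a point or a joint stands for the part that bears it (a point fixed in the world has none). Each returns a list of dicts, best first, with "p" (0 to 1); they miss things now and then, are a little off and sometimes report something else, mostly with a low value. They report only what shows in the picture. A call takes as long as a camera call.
- bot.outline_of(target, camera): "mask" (384x512 bool, what is visible of it) and "pixel" ([column, row] in pixels, amid what is visible of it).
The state is a dict: "time": time; "joint_positions": joint angles; "dq": joint speeds; "tau": joint torques, N m; "tool_pos": TCP position; "tcp_rot": TCP orientation; "contact_force": force on the tool from outside, world axes, zero at the start; "moment": the same for the moment, N m; "grip_width": finger opening in mm; "finger_force": force on a finger pad.
Only numpy, scipy, OpenCV 4.12 (cv2) and the standard library are available. Lean on these libraries where they do the work, as an engineer would, in place of code of your own. Each camera call takes 0.05 s, during which the arm holds its last target. There are 200 camera calls.

### The job

A long flat steel blank sits with its hole on the pivot pin of the drill jig, swung out towards the robot. Push its free end round, past the click of the spring plunger, until the blank bears firmly on the tip of the stop screw, without forcing the stop; then swing the cam lever with the black grip right down so that the blank is clamped there, and leave the sleeves and the spare blank where they are.

Things in the scene. Friction and masses are not known exactly. Their poses are not given: they have to be found in the camera images.
- jig: Drill jig: dark steel plate 145 x 305 x 12 mm fixed on the bench, from x = -85 to 60 mm, y = -275 to 30 mm of this frame. Origin on the axis of its pivot pin at bench height, z up. The 10 mm pin stands 16 mm above the oiled plate. Along -y follow the clamp's fork, the drill bush arm, the stop block and the spring plunger. The stop is on the +x side; the blank comes from -x
- blank: Loose flat steel bar 30 x 240 x 10 mm, 0.4 to 0.75 kg, lying on the plate (12 to 22 mm above the bench). Origin: centre of its 11 mm hole (on the pin), underside. The bar runs along y: free end at y = -225 mm, other end +15 mm; edges at x = -15 and 15 mm. Starts swung out 13 to 27 degrees; home is counter-clockwise from above, nearly along the jig's -y axis
- blank_push (a point): Point on the blank's front edge (x = -15 mm), half-way up, 195 mm from the hole, where to push: opposite the stop when home. Axes as the blank
- plunger_roller (a point): Centre of the spring plunger's steel roller (20 mm disc on an upright axle) while it is out: jig x = -2, y = -232 mm, 17 mm above the bench. Before home the corner of the blank's free end has to be pushed over it: it springs back 3 mm along the jig's y and takes 6 to 12 N at the pushing point until the corner has passed; the stop follows 4 to 24 mm later, and in between the blank slides easily
- stop_block: Steel stop block on the plate, 24 x 26 x 22 mm, with the stop screw, 8 mm thick, locked in it. Origin: on the screw's axis at the block's front face, 17 mm above the bench, at jig x = 34, y = -195 mm. The screw's tip stands 9 to 29 mm in front of that face (-x), set to another length each time and not reported. The blank bears firmly on it with 5 N or more; over 20 N forces it
- clamp_axis (a point): Middle of the cam lever's pivot axis (along the jig's y), in the grey fork at jig x = 0, y = -85 mm, 42.5 mm above the bench. The fork's top is 58 mm above the bench and it reaches over the blank to jig x = -18 mm; so does the drill bush arm at jig y = -140 mm, 45 mm high. Axes as the jig
- cam_lever (a joint): Angle of the cam lever, rad: 0 = open, handle almost upright (starts at 0 to 0.3); grows as the handle swings down towards the robot (jig -x) to 1.40 = handle level, cam lobe down, just before the hard end at 1.44. Stays where it is left; the last 0.4 rad run against a growing load; some newtons at the grip do
- lever_grip (a point): Point in the middle of the cam lever's round black grip (16 mm thick, 42 mm long along the handle), 81 mm from the pivot axis; the handle ends 20 mm further out. At joint value q the line from the axis to this point stands 1.556 - q rad above level, on the robot's side (jig -x)
- cam: Cam and lever in one piece: a 30 mm steel disc 14 mm wide between the cheeks of the fork, with the handle; origin on the pivot axis. With the lever down it presses on the blank's top; as it closes it draws the blank slightly towards the stop
- sleeve_a: Yellow tube 34 mm thick and 55 mm tall standing on the bench in front of the jig to the right; bystander, origin at its underside
- sleeve_b: Yellow tube 34 mm thick and 55 mm tall standing on the bench behind the jig; bystander, origin at its underside
- spare_blank: A second flat steel blank, like the first, lying on the bench to the left in front of the jig; bystander, origin at its hole, underside

How it is judged:
By the outcome, as a careful person would: the job done as asked, in the order asked, and still so for the second after the job is handed in, with the robot touching nothing.
It also fails if it takes over 61 s, if anything falls off the work surface, if the arm or the gripper's body presses on something with over 40 N, if the wrist force passes 120 N, or if a joint passes its speed limit or range.

## Working session

There is one attempt and no reset: what is moved stays moved. The work goes in short steps, Python scripts to look and compute and a shell command to move; the robot and the scene stay as the last step left them, time stands still between calls to the robot, and variables do not carry over. Pictures are saved under pics/ and viewed, at most 10 in all, crops included, and the job is handed in when it is done.

```bash
mkdir -p pics; cat > h.py <<'E'
import numpy as np, cv2, json
from plant import bot
from scipy.spatial.transform import Rotation as R
def cam(n):
    m=bot.camera_model(n); o=np.array(m["orientation"],float)
    Rm=o if o.shape==(3,3) else R.from_euler('xyz',o).as_matrix()
    return m,Rm,np.array(m["position"],float)
def ray(n,px,z):
    m,Rm,p=cam(n); d=Rm@np.array([(px[0]-m["cx"])/m["fx"],(px[1]-m["cy"])/m["fy"],1.])
    return p+d*(z-p[2])/d[2]
def proj(n,X):
    m,Rm,p=cam(n); c=(np.atleast_2d(X)-p)@Rm
    return np.c_[m["fx"]*c[:,0]/c[:,2]+m["cx"],m["fy"]*c[:,1]/c[:,2]+m["cy"]]
def save(n,f):
    im=bot.capture(n); cv2.imwrite(f,cv2.cvtColor(im,cv2.COLOR_RGB2BGR)); return im
E
python3 - <<'E'
from h import *
for n in("scene","top"):
    save(n,f"pics/{n}0.png"); print(bot.camera_model(n))
    for t,z in(("jig",12),("blank",22),("stop_block",28),("cam_lever",60),("lever_grip",100),("plunger_roller",20),("sleeve_a",55),("spare_blank",10)):
        for r in bot.outline_of(t,n)[:2]:
            print(n,t,round(r["p"],2),np.round(r["pixel"]),r["mask"].sum(),ray(n,r["pixel"],z).round())
print(bot.get_obs())
E
```

```text
{'fx': 493.7202855093687, 'fy': 493.7202855093687, 'cx': 253.765981984436, 'cy': 188.96956337609097, 'position': array([   60.3906905 , -1065.2764903 ,   616.13937856]), 'orientation': array([-1.9766023 , -0.02609922, -0.42702906])}
scene jig 0.75 [281. 214.] 2865 [656.  21.  12.]
scene blank 0.96 [267. 212.] 479 [616.  30.  22.]
scene stop_block 0.43 [307. 213.] 139 [709. -30.  28.]
scene cam_lever 0.58 [271. 182.] 171 [679. 136.  60.]
scene lever_grip 0.54 [271. 185.] 161 [625.  30. 100.]
scene plunger_roller 0.95 [284. 214.] 2584 [654.   0.  20.]
scene sleeve_a 0.69 [236. 270.] 411 [ 404. -259.   55.]
scene spare_blank 0.73 [184. 207.] 490 [419. 164.  10.]
{'fx': 429.10960475956216, 'fy': 429.10960475956216, 'cx': 262.70080406751526, 'cy': 199.22811077011391, 'position': array([ 497.19982244,    6.8674515 , 1246.71421418]), 'orientation': array([-3.05584605,  0.00988589, -1.58506847])}
top jig 0.84 [257. 184.] 4352 [648.  33.  12.]
top stop_block 0.58 [280. 161.] 120 [712. -35.  28.]
top cam_lever 0.5 [244. 184.] 67 [642.  69.  60.]
top lever_grip 0.48 [246. 186.] 84 [632.  62. 100.]
top plunger_roller 0.91 [256. 184.] 4392 [648.  35.  20.]
top sleeve_a 0.64 [280. 136.] 107 [780. -35.  55.]
top spare_blank 0.69 [204. 265.] 955 [418. 188.  10.]
{'time': 0.9, 'joint_positions': array([ 1.11497322e+00,  3.41958479e-01,  1.52407798e+00,  4.16639894e-06,
        1.27541213e+00, -1.45986328e-01]), 'dq': array([-0.00043037, -0.0005035 ,  0.00037807, -0.0015536 ,  0.00081996,
        0.00147696]), 'tau': array([ 1.44627087e-03, -4.31115890e+01, -2.44489646e+01,  7.20531587e-02,
        4.79517190e-02, -3.33333071e-05]), 'tool_pos': array([160.056249  , 500.03372717, 226.76977379]), 'tcp_rot': array([3.14144955e+00, 1.70125806e-05, 2.83175466e+00]), 'contact_force': array([-1.08089944, -0.62414715, -0.90773478]), 'moment': array([ 0.0389903 , -0.02185109, -0.02319331]), 'finger_force': 0.0, 'grip_width': 91.94205985706796}
```

View pics/scene0.png

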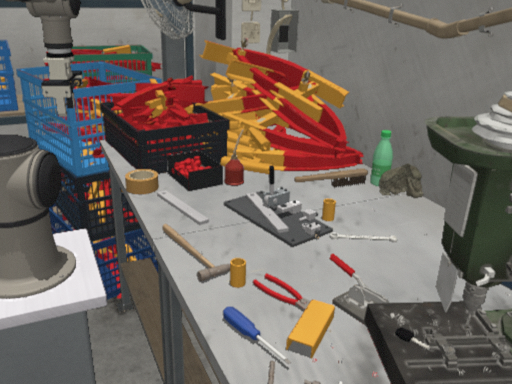

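View pics/top0.png

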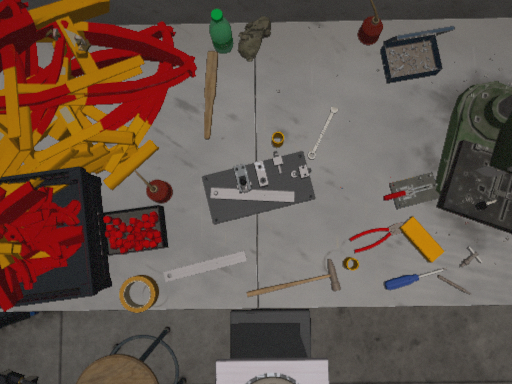

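The scene shows the jig in mid-bench, with the lever upright near (271,175). In the top view the plate's corners are at about (203,180), (303,152), (315,194) and (215,223). The blank runs from its hole at (216,193) to its free end at (294,196).

```bash
python3 - <<'E'
from h import *
im=bot.capture("top")
m=bot.outline_of("jig","top")[0]["mask"].astype(np.uint8)
c=max(cv2.findContours(m,0,1)[0],key=cv2.contourArea)[:,0]
W=np.array([ray("top",p,12)[:2] for p in c],np.float32)
r=cv2.minAreaRect(W);print(r);
b=cv2.boxPoints(r)
e=[b[1]-b[0],b[2]-b[1]];L=max(e,key=np.linalg.norm);L=L/np.linalg.norm(L)
if L[1]<0:L=-L   # jig +y
X=np.array([L[1],-L[0]]); yaw=np.arctan2(X[1],X[0])
ctr=np.array(r[0]); O=ctr-(-12.5*X-122.5*L)
print("jig O",O,"yaw",yaw)
np.savez("jig.npz",O=O,yaw=yaw)
for n in ("top","scene"):
  print(n,bot.outline_of("blank",n)[:1] and [(r["p"],r["pixel"],r["mask"].sum()) for r in bot.outline_of("blank",n)])
# overlay
J=lambda x,y,z:np.array([*(O+x*X+y*L),z])
s=7
x0,y0=190,140
big=cv2.resize(im[y0:y0+85,x0:x0+114+20][:,:,::-1],None,fx=5.9,fy=5.9,interpolation=cv2.INTER_CUBIC)
def d(P,col):
  q=(proj("top",P)[0]-[x0,y0]+.5)*5.9; cv2.circle(big,tuple(int(v) for v in q),3,col,-1)
for P in[(-85,30,12),(60,30,12),(60,-275,12),(-85,-275,12)]:d(J(*P),(0,0,255))
d(J(0,0,28),(0,255,0));d(J(-2,-232,17),(255,0,0));d(J(34,-195,28),(255,255,0));d(J(0,-85,58),(255,0,255))
save("scene","pics/s1raw.png")
cv2.imwrite("pics/t1.png",big)
sc=cv2.imread("pics/s1raw.png")[155:255,210:345]
cv2.imwrite("pics/s1.png",cv2.resize(sc,None,fx=5.9,fy=5.9,interpolation=cv2.INTER_CUBIC))
E
```

```text
((641.6231689453125, 28.323776245117188), (151.2216796875, 312.5699768066406), 13.203046798706055)
jig O [625.81341648 150.44072723] yaw 0.23043676
top [(0.59, [279.7, 162.6], np.int64(130)), (0.56, [257.7, 195.9], np.int64(702))]
scene [(0.96, [266.9, 211.7], np.int64(479))]
```

View pics/t1.png

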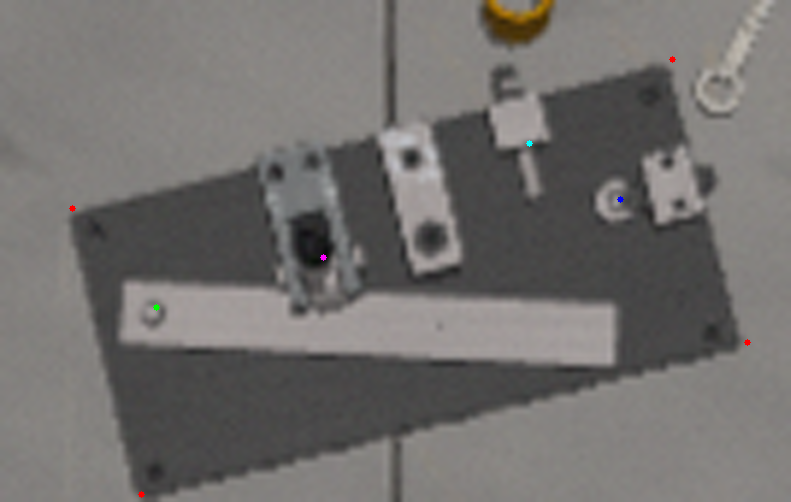

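View pics/s1.png

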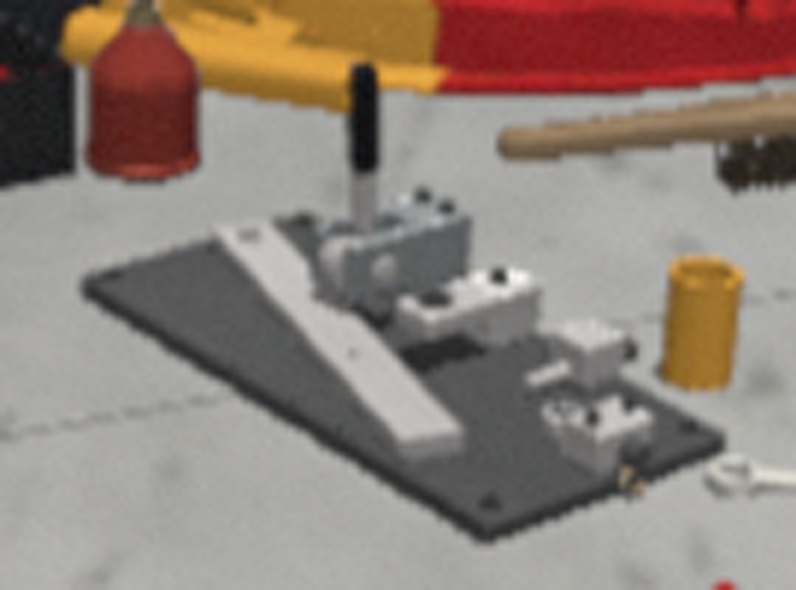

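```bash
python3 - <<'E'
from h import *
from scipy.optimize import least_squares
pts={(-85,30,12):(140,497),(60,30,12):(72,212),(60,-275,12):(668,68),(-85,-275,12):(742,345),(0,0,28):(152,312),(-2,-232,22):(613,200)}
px=lambda q:np.array(q)/5.9-.5+[190,140]
K=np.array(list(pts),float);Q=np.array([px(q) for q in pts.values()])
def J(p,P):
    P=np.atleast_2d(P);c,s=np.cos(p[2]),np.sin(p[2])
    return np.c_[p[0]+c*P[:,0]-s*P[:,1],p[1]+s*P[:,0]+c*P[:,1],P[:,2]]
f=lambda p:(proj("top",J(p,K))-Q).ravel()
r=least_squares(f,[625,150,.23],loss="soft_l1");p=r.x;print(p,r.fun.reshape(-1,2).round(1).tolist())
np.save("p.npy",p)
inv=lambda w:(np.array([[np.cos(p[2]),np.sin(p[2])],[-np.sin(p[2]),np.cos(p[2])]])@(w[:2]-p[:2])).round(1)
print("tip",inv(ray("top",px((534,195)),17)))
a,b=[inv(ray("top",px(q),22)) for q in((120,345),(615,367))];print("edge",a,b,np.degrees(np.arctan2(b[0]-a[0],-(b[1]-a[1]))))
print("end",inv(ray("top",px((617,305)),22)))
g=bot.outline_of("lever_grip","scene")
if g: print("grip scene",g[0]["pixel"])
for q in(0,.15,.3):
  a=1.556-q; G=J(p,(-81*np.cos(a),-85,42.5+81*np.sin(a))); print(q,G.round(),proj("scene",G).round(1),(proj("top",G)-[190,140]+.5)*5.9)
print("pin scene",(proj("scene",J(p,(0,0,28)))-[210,155]+.5)*5.9,(proj("scene",J(p,(-2,-232,22)))-[210,155]+.5)*5.9)
for n,P in dict(push_start=(-95,-175,14),).items(): print(n,J(p,P))
E
```

```text
[6.23943579e+02 1.52506844e+02 2.31162057e-01] [[-0.5, 0.2], [-0.6, 0.0], [0.1, -0.9], [0.2, 0.2], [0.1, -0.0], [0.7, 0.2]]
tip [  11.6 -194. ]
edge [-11.2  19.7] [ -80.2 -211. ] -16.651383808777926
end [ -51.2 -219.4]
grip scene [268.9, 185.9]
0 [[642.  69. 123.]] [[270.7 171.3]] [[312.04872907 246.45686096]]
0.15 [[630.  67. 122.]] [[267.3 172.5]] [[318.64731397 272.79510675]]
0.3 [[619.  64. 120.]] [[263.9 174.4]] [[325.2935486  298.91543566]]
pin scene [[247.70314864 224.63344341]] [[560.18295776 410.79241678]]
push_start [[571.56454592 -39.60363741  14.        ]]
```

The corner, pin and roller fit holds to about 2 mm. It puts the screw tip at jig x≈12 and the swing at about 16.7°. First move: turn so tool y = jig +x and tool x = jig +y, gripper shut.

```bash
python3 -m jog '[[0,0,0,0,0,0.147],[0,0,0,0,0,0.147],[0,0,0,0,0,0.147],[0,0,0,0,0,0.147],[0,0,0,0,0,0.147],[0,0,0,0,0,0.147],[0,0,0,0,0,0.147]]' 0; python3 -m jog '[[-45,17,0,0,0,0],[-45,17,0,0,0,0],[-45,17,0,0,0,0],[-45,17,0,0,0,0],[-45,17,0,0,0,0],[-45,17,0,0,0,0],[-45,17,0,0,0,0],[-45,17,0,0,0,0],[-45,17,0,0,0,0],[-45,17,0,0,0,0],[-45,17,0,0,0,0],[-45,17,0,0,0,0]]'
cat >> h.py <<'E'
p=np.load("p.npy")
def st():
    o=bot.get_obs();c,s=np.cos(p[2]),np.sin(p[2]);d=o["tool_pos"][:2]-p[:2];F=o["contact_force"]
    Rt=R.from_euler('xyz',o["tcp_rot"]).as_matrix()
    print("t",round(o["time"],1),"jig xyz",(c*d[0]+s*d[1]).round(1),(-s*d[0]+c*d[1]).round(1),o["tool_pos"][2].round(1),"F jig",(c*F[0]+s*F[1]).round(1),(-s*F[0]+c*F[1]).round(1),F[2].round(1),"toolx ang",np.degrees(np.arctan2(Rt[1,0],Rt[0,0])-np.pi/2-p[2]).round(2),o["grip_width"].round(1))
E
python3 -c "from h import *;st()"
```

```text
time: 2.0
tool_pos: [160.0, 500.0, 226.7]
tcp_rot: [3.142, -0.0, 1.797]
contact_force: [0.7, -0.6, 0.1]
grip_width: 40.4
finger_force: 0.0
time: 3.2
tool_pos: [483.6, 19.5, 226.9]
tcp_rot: [3.141, -0.0, 1.802]
contact_force: [0.4, 0.9, 0.3]
grip_width: 0.4
finger_force: 0.0Traceback (most recent call last):
  File "<string>", line 1, in <module>
    from h import *;st()
                    ~~^^
  File "h.py", line 20, in st
    print("t",round(o["time"],1),"jig xyz",(c*d[0]+s*d[1]).round(1),(-s*d[0]+c*d[1]).round(1),o["tool_pos"][2].round(1),"F jig",(c*F[0]+s*F[1]).round(1),(-s*F[0]+c*F[1]).round(1),F[2].round(1),"toolx ang",np.degrees(np.arctan2(Rt[1,0],Rt[0,0])-np.pi/2-p[2]).round(2),o["grip_width"].round(1))
                                                                                                                                                                                                                                                                           ^^^^^^^^^^^^^^^^^^^^^
AttributeError: 'float' object has no attribute 'round'
```

```bash
sed -i 's/o\["grip_width"\].round(1)/round(float(o["grip_width"]),1)/' h.py; python3 -m jog '[[-30,12,20,0,0,0],[-30,12,35,0,0,0],[-29,12,35,0,0,0],[0,0,40,0,0,0],[0,0,40,0,0,0],[0,0,30,0,0,0],[0,0,10,0,0,0],[0,0,0,0,0,0]]' >/dev/null;python3 -c "from h import *;st()"
```

```text
t 4.0 jig xyz -132.0 -183.9 15.8 F jig 0.2 0.4 0.4 toolx ang 0.05 0.4
```

```bash
python3 -m jog '[[-2,15,0.5,0,0,0],[0,12,0,0,0,0],[0,5,0,0,0,0],[0,4,0,0,0,0]]' >/dev/null;python3 -c "from h import *;st()"; python3 -m jog '[[0,3,0,0,0,0],[0,3,0,0,0,0],[0,3,0,0,0,0]]' >/dev/null;python3 -c "from h import *;st()"; python3 -m jog '[[0,3,0,0,0,0],[0,3,0,0,0,0],[0,3,0,0,0,0],[0,3,0,0,0,0]]' >/dev/null;python3 -c "from h import *;st()"
```

```text
t 4.4 jig xyz -94.4 -186.4 17.7 F jig -0.2 -0.1 -0.6 toolx ang 0.07 0.2
t 4.7 jig xyz -86.4 -186.2 16.4 F jig 0.6 1.2 -0.9 toolx ang 0.05 0.6
t 5.1 jig xyz -74.3 -186.2 16.2 F jig -1.2 0.3 1.4 toolx ang 0.04 0.7
```

```bash
cat >> h.py <<'E'
def crop(n,f,x,y,w,h,k=6):
    im=bot.capture(n)[y:y+h,x:x+w,::-1]; cv2.imwrite(f,cv2.resize(im,None,fx=k,fy=k,interpolation=cv2.INTER_CUBIC))
E
python3 -c "from h import *;crop('scene','pics/s2.png',220,165,120,90)"
```

```text
(no output)
```

View pics/s2.png

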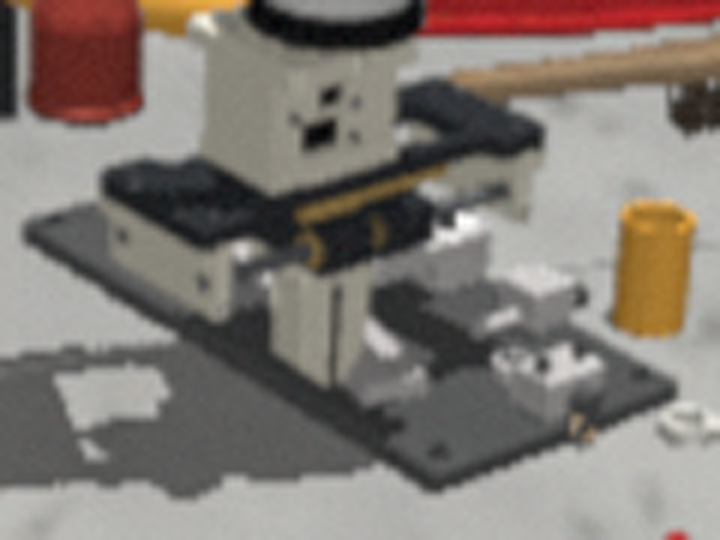

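The shut finger, tip at about (340,385) in the crop, is just at the blank's front edge. The body clears everything. I'll go on in small steps and watch the force.

```bash
for i in 1; do python3 -m jog '[[0,3,0,0,0,0],[0,3,0,0,0,0],[0,3,0,0,0,0],[0,2,0,0,0,0]]' >/dev/null;python3 -c "from h import *;st()"; python3 -m jog '[[0,2,0,0,0,0],[0,2,0,0,0,0]]' >/dev/null;python3 -c "from h import *;st()";python3 -m jog '[[0,2,0,0,0,0],[0,1,0,0,0,0]]' >/dev/null;python3 -c "from h import *;st()"; done
```

```text
t 5.5 jig xyz -63.1 -186.2 16.2 F jig -0.7 -0.4 -0.1 toolx ang 0.05 0.5
t 5.8 jig xyz -59.3 -186.1 16.2 F jig -1.4 -0.3 0.5 toolx ang 0.05 0.8
t 6.0 jig xyz -56.2 -186.2 16.2 F jig -0.7 -0.8 1.0 toolx ang 0.05 0.4
```

```bash
python3 -m jog '[[0,1.5,0,0,0,0],[0,1.5,0,0,0,0]]' >/dev/null;python3 -c "from h import *;st()"; python3 -m jog '[[0,1.5,0,0,0,0],[0,1.5,0,0,0,0]]' >/dev/null;python3 -c "from h import *;st()";python3 -m jog '[[0,1,0,0,0,0],[0,1,0,0,0,0]]' >/dev/null;python3 -c "from h import *;st()";python3 -m jog '[[0,1,0,0,0,0],[0,1,0,0,0,0]]' >/dev/null;python3 -c "from h import *;st()"
```

```text
t 6.2 jig xyz -53.3 -186.2 16.2 F jig -1.2 0.1 1.1 toolx ang 0.05 0.2
t 6.3 jig xyz -50.3 -186.2 16.2 F jig -1.3 -0.7 1.0 toolx ang 0.05 0.8
t 6.5 jig xyz -48.4 -186.2 16.2 F jig -0.6 -0.3 1.6 toolx ang 0.05 0.4
t 6.8 jig xyz -46.3 -186.2 16.2 F jig -0.9 -0.5 0.8 toolx ang 0.05 0.3
```

```bash
python3 -c "
from h import *
crop('scene','pics/s3.png',255,190,90,65,8)"
```

```text
(no output)
```

View pics/s3.png

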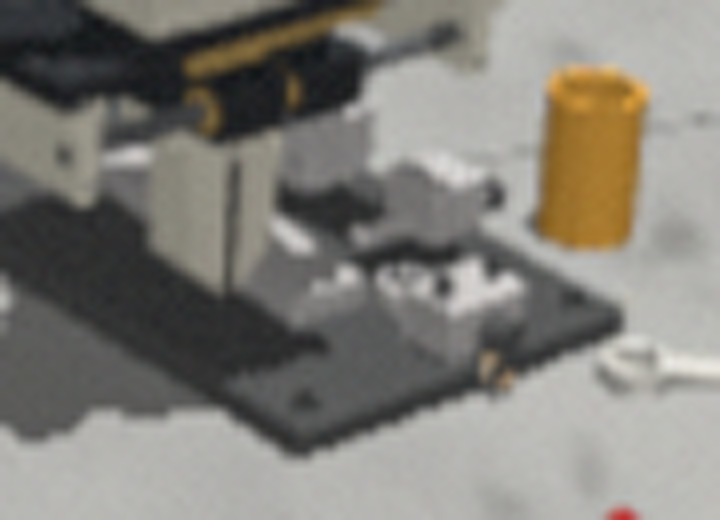

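The blank follows the finger; its corner at (360,275) is just short of the roller at (400,275).

```bash
for k in 1 2 3; do python3 -m jog '[[0,1,0,0,0,0],[0,1,0,0,0,0]]' >/dev/null;python3 -c "from h import *;st()"; done
```

```text
t 7.0 jig xyz -44.4 -186.1 16.2 F jig -0.9 -0.2 0.9 toolx ang 0.04 0.4
t 7.2 jig xyz -42.5 -186.1 16.2 F jig -3.3 0.0 1.7 toolx ang 0.05 0.5
t 7.4 jig xyz -41.3 -186.1 16.0 F jig -6.0 -1.9 4.5 toolx ang 0.05 0.5
```

```bash
python3 -m jog '[[0,1,0,0,0,0],[0,1,0,0,0,0]]' >/dev/null;python3 -c "from h import *;st()"
```

```text
t 7.6 jig xyz -40.4 -186.2 15.9 F jig -9.0 -3.0 5.4 toolx ang 0.05 0.1
```

```bash
python3 -m jog '[[0,1,0,0,0,0],[0,1,0,0,0,0]]' >/dev/null;python3 -c "from h import *;st()"
```

```text
t 7.8 jig xyz -37.4 -186.4 16.1 F jig -4.2 -1.1 3.2 toolx ang 0.04 0.9
```

```bash
python3 -m jog '[[0,0.5,0,0,0,0],[0,0.5,0,0,0,0]]' >/dev/null;python3 -c "from h import *;st()"
```

```text
t 8.0 jig xyz -35.0 -186.2 16.3 F jig -1.8 -1.1 1.4 toolx ang 0.04 0.5
```

```bash
python3 -m jog '[[0,0.5,0,0,0,0],[0,0.5,0,0,0,0]]' >/dev/null;python3 -c "from h import *;st()"
```

```text
t 8.2 jig xyz -34.0 -186.1 16.2 F jig -0.3 -0.5 0.9 toolx ang 0.06 0.6
```

```bash
python3 -m jog '[[0,0.5,0,0,0,0],[0,0.5,0,0,0,0]]' >/dev/null;python3 -c "from h import *;st()"
```

```text
t 8.4 jig xyz -33.2 -186.1 16.2 F jig -0.8 -0.2 1.1 toolx ang 0.05 0.4
```

```bash
python3 -m jog '[[0,0.5,0,0,0,0],[0,0.5,0,0,0,0]]' >/dev/null;python3 -c "from h import *;st()"
```

```text
t 8.6 jig xyz -32.3 -186.1 16.3 F jig -0.7 -1.0 1.2 toolx ang 0.05 0.3
```

Clicked past the plunger. Now creeping to the stop.

```bash
python3 -m jog '[[0,0.6,0,0,0,0],[0,0.6,0,0,0,0]]' >/dev/null;python3 -c "from h import *;st()"
```

```text
t 8.8 jig xyz -31.2 -186.2 16.2 F jig -0.9 -0.5 1.7 toolx ang 0.05 0.6
```

```bash
python3 -m jog '[[0,0.6,0,0,0,0],[0,0.6,0,0,0,0]]' >/dev/null;python3 -c "from h import *;st()"
```

```text
t 9.0 jig xyz -30.0 -186.1 16.2 F jig -1.3 -0.8 1.1 toolx ang 0.05 0.5
```

```bash
python3 -m jog '[[0,0.6,0,0,0,0],[0,0.6,0,0,0,0]]' >/dev/null;python3 -c "from h import *;st()"
```

```text
t 9.2 jig xyz -28.8 -186.1 16.2 F jig -1.6 -1.3 0.6 toolx ang 0.05 0.3
```

```bash
python3 -m jog '[[0,0.6,0,0,0,0],[0,0.6,0,0,0,0]]' >/dev/null;python3 -c "from h import *;st()"
```

```text
t 9.4 jig xyz -27.6 -186.1 16.2 F jig -1.9 -0.9 1.0 toolx ang 0.05 0.3
```

```bash
python3 -m jog '[[0,0.5,0,0,0,0],[0,0.5,0,0,0,0]]' >/dev/null;python3 -c "from h import *;st()"
```

```text
t 9.6 jig xyz -27.2 -186.1 16.1 F jig -4.3 -1.2 2.5 toolx ang 0.05 0.6
```

```bash
python3 -m jog '[[0,0.5,0,0,0,0],[0,0.5,0,0,0,0]]' >/dev/null;python3 -c "from h import *;st()"
```

```text
t 9.8 jig xyz -27.0 -186.1 16.0 F jig -7.3 -1.8 3.9 toolx ang 0.05 0.8
```

```bash
python3 -m jog '[[0,0.5,0,0,0,0],[0,0.5,0,0,0,0]]' >/dev/null;python3 -c "from h import *;st()"
```

```text
t 10.0 jig xyz -26.9 -186.1 16.0 F jig -10.6 -2.2 7.3 toolx ang 0.06 0.3
```

The blank bears on the stop at about 10 N, with the position stalled at x = −27. Hold briefly, back off, and look.

```bash
python3 -m jog '[[0,0,0,0,0,0],[0,0,0,0,0,0]]' >/dev/null;python3 -c "from h import *;st()"; python3 -m jog '[[0,-3,0,0,0,0],[0,-10,0,0,0,0],[0,-20,0,0,0,0],[0,-20,-20,0,0,0],[0,0,-40,0,0,0],[0,0,-45,0,0,0],[0,0,-45,0,0,0],[0,0,-10,0,0,0],[0,0,0,0,0,0]]' >/dev/null;python3 -c "
from h import *;st()
crop('scene','pics/s4.png',220,155,120,90)"
```

```text
t 10.2 jig xyz -26.9 -186.1 16.0 F jig -10.3 -1.3 5.7 toolx ang 0.05 0.2
t 11.1 jig xyz -76.2 -186.4 178.4 F jig -0.1 -0.1 0.1 toolx ang 0.06 0.1
```

View pics/s4.png

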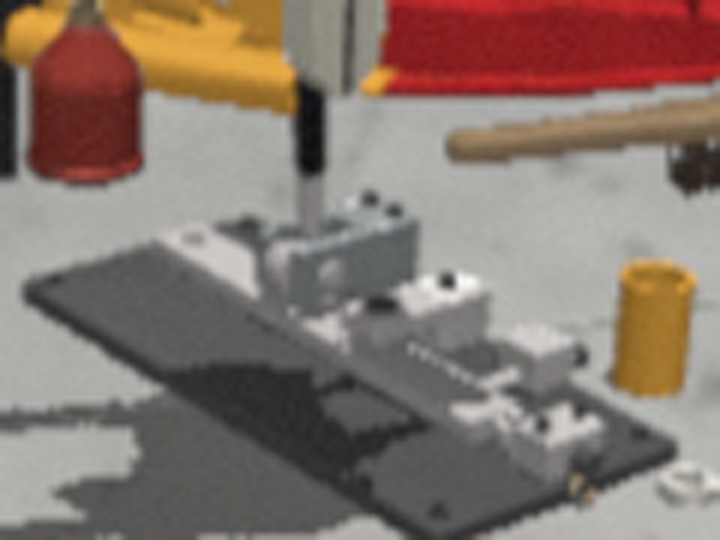

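The blank sits past the roller against the screw tip (≈(500,380) in the crop), and the lever is upright. Next, go behind the lever at z≈108.

```bash
python3 -m jog '[[0,25,-15,0,0,0],[0,40,0,0,0,0],[10,40,0,0,0,0],[40,20,0,0,0,0],[40,0,0,0,0,0],[11,0,0,0,0,0],[0,0,30,0,0,0],[0,0,40,0,0,0],[0,0,14,0,0,0],[0,0,0,0,0,0]]' >/dev/null;python3 -c "
from h import *;st()
crop('scene','pics/s5.png',220,135,120,90)"
```

```text
t 12.2 jig xyz 45.1 -85.0 103.1 F jig -0.5 0.7 -0.4 toolx ang 0.02 0.5
```

View pics/s5.png

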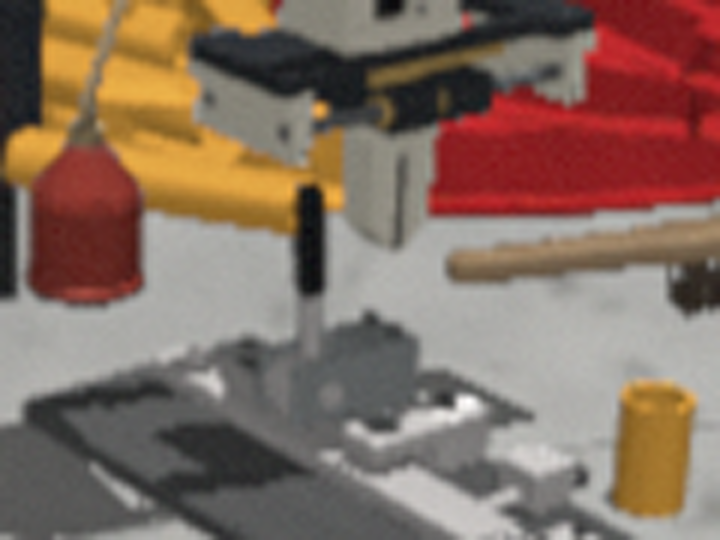

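```bash
python3 -m jog '[[0,-13,-5,0,0,0],[0,-12,-4,0,0,0],[0,-7.5,-3,0,0,0],[0,-7.5,-3,0,0,0],[0,-7.5,1,0,0,0],[0,-7.5,1.5,0,0,0],[0,-7,2.5,0,0,0],[0,-7,3,0,0,0]]' >/dev/null;python3 -c "from h import *;st()"; python3 -m jog '[[0,-6.5,4,0,0,0],[0,-6,4,0,0,0],[0,-5.5,5,0,0,0],[0,-5.5,5.5,0,0,0]]' >/dev/null;python3 -c "
from h import *;st()
crop('scene','pics/s6.png',220,135,120,90)"
```

```text
t 13.0 jig xyz -22.4 -85.1 113.8 F jig -0.3 0.1 1.0 toolx ang 0.05 0.2
t 13.4 jig xyz -45.6 -85.2 95.2 F jig 0.7 0.2 0.4 toolx ang 0.04 0.6
```

View pics/s6.png

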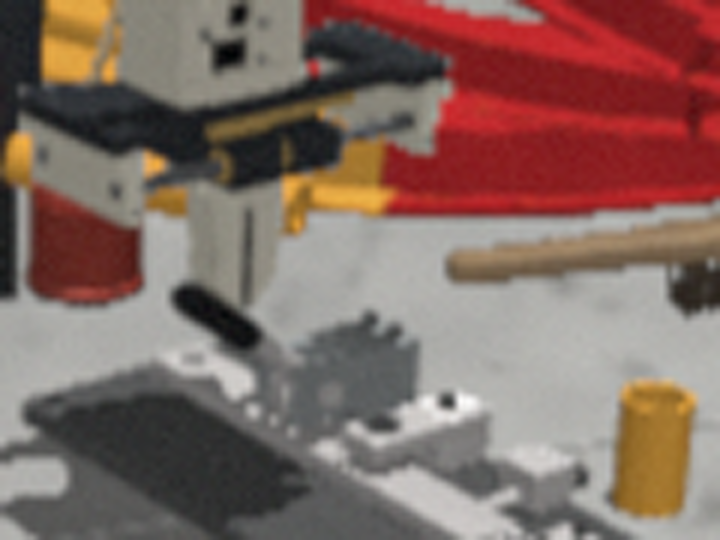

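The lever is following, the grip at (215,315) in the crop under the fingertip. Continue down the arc.

```bash
python3 -m jog '[[0,-4.3,6,0,0,0],[0,-4.3,6,0,0,0],[0,-2.5,4,0,0,0]]' >/dev/null;python3 -c "from h import *;st()"; python3 -m jog '[[0,-2,4,0,0,0],[0,-1.5,3,0,0,0]]' >/dev/null;python3 -c "from h import *;st()"
```

```text
t 13.8 jig xyz -56.6 -85.2 79.2 F jig 1.3 0.2 2.8 toolx ang 0.05 0.5
t 13.9 jig xyz -59.9 -85.2 72.6 F jig 0.6 -0.6 3.8 toolx ang 0.05 0.3
```

```bash
python3 -m jog '[[0,-0.5,2,0,0,0],[0,-0.5,2,0,0,0]]' >/dev/null;python3 -c "from h import *;st()"
```

```text
t 14.2 jig xyz -60.9 -85.2 68.8 F jig -1.1 -0.0 3.2 toolx ang 0.05 0.7
```

```bash
python3 -m jog '[[0,0,2,0,0,0],[0,0,1,0,0,0]]' >/dev/null;python3 -c "from h import *;st()"
```

```text
t 14.3 jig xyz -60.9 -85.1 65.6 F jig -1.6 -0.6 4.4 toolx ang 0.05 0.8
```

```bash
python3 -m jog '[[0,0,1.5,0,0,0],[0,0,1,0,0,0]]' >/dev/null;python3 -c "from h import *;st()"
```

```text
t 14.6 jig xyz -60.9 -85.1 63.1 F jig -1.4 0.1 4.6 toolx ang 0.05 0.7
```

```bash
python3 -m jog '[[0,0,1,0,0,0],[0,0,1,0,0,0]]' >/dev/null;python3 -c "from h import *;st()"
```

```text
t 14.8 jig xyz -60.8 -85.1 61.1 F jig -1.5 1.1 3.8 toolx ang 0.05 0.7
```

```bash
python3 -m jog '[[0,0,1,0,0,0],[0,0,0,0,0,0]]' >/dev/null;python3 -c "from h import *;st()"
```

```text
t 14.9 jig xyz -60.9 -85.1 60.0 F jig -1.4 0.8 2.5 toolx ang 0.05 0.4
```

```bash
python3 -m jog '[[0,0,0.7,0,0,0],[0,0,0.3,0,0,0]]' >/dev/null;python3 -c "from h import *;st()"
```

```text
t 15.2 jig xyz -60.8 -85.1 59.1 F jig -1.8 0.1 3.2 toolx ang 0.05 0.5
```

```bash
python3 -m jog '[[0,0,0.7,0,0,0],[0,0,0.3,0,0,0]]' >/dev/null;python3 -c "from h import *;st()"
```

```text
t 15.3 jig xyz -60.7 -85.2 58.5 F jig -2.9 0.3 7.4 toolx ang 0.05 0.5
```

```bash
python3 -m jog '[[0,0,0.7,0,0,0],[0,0,0.3,0,0,0]]' >/dev/null;python3 -c "from h import *;st()"
```

```text
t 15.6 jig xyz -60.7 -85.2 58.3 F jig -4.4 -0.0 13.6 toolx ang 0.05 0.2
```

Force rises sharply with the position stalled at z≈58.3: this is the hard end. Lift away and check.

```bash
python3 -m jog '[[0,0,-5,0,0,0],[0,0,-20,0,0,0],[0,-10,-45,0,0,0],[0,-40,-45,0,0,0],[0,-45,-40,0,0,0],[0,-45,0,0,0,0],[0,-40,0,0,0,0],[0,0,0,0,0,0]]' >/dev/null;python3 -c "
from h import *;st()
crop('scene','pics/s7.png',225,160,120,90)"
```

```text
t 16.4 jig xyz -230.7 -84.4 197.6 F jig 0.5 -0.1 0.2 toolx ang 0.01 0.6
```

View pics/s7.png

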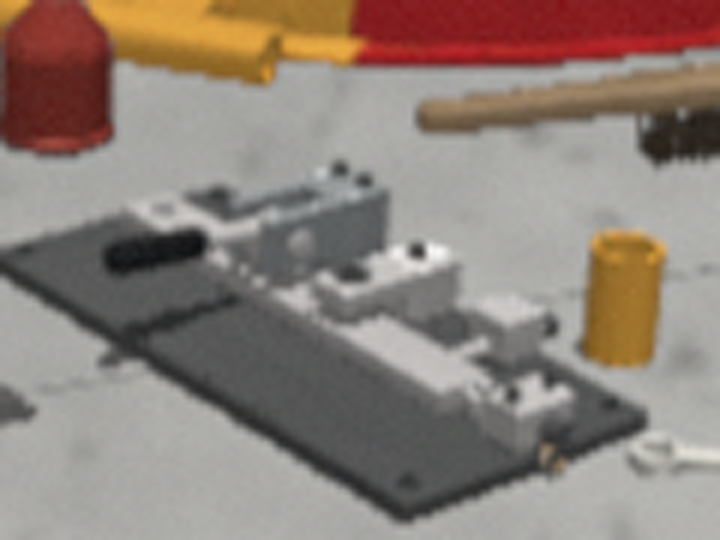

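The lever lies level with its grip at (155,250), and the blank is on the screw tip at about (475,350), behind the roller. The robot is clear.

```bash
python3 -c "
from h import *;print(bot.close_job())"
```

```text
the job is handed in; nothing more can be done
None
```

The job is handed in: the blank went past the plunger click and onto the stop screw at about 10 N, the cam lever is down at its end stop, the sleeves and spare blank were not touched, and it took about 16.5 s.

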